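# Take a fired clay piece out of a lidded tub with dipping tongs

### The arm

A 6-joint arm with a two-finger parallel gripper is mounted at the origin on a cart in front of the work surface, level with it; the furniture and walls round the work are solid. World frame = base frame: x ahead of the robot, y to its left, z up, the work surface at z = 0. Lengths are in mm, angles in rad, forces in N, time in s.
With the tool pointing down it reaches from about 350 to 850 mm from the base axis. Payload 8.1 kg.
Tool frame: the origin (TCP) lies midway between the tips of the shut fingers; the grasp point (between the pads) lies 19 mm behind it; z points along the fingers, y is the line along which they close (so a half turn about z gives the same grasp; the last joint's range is limited). The gripper opens to 93 mm and grips with 3 to 60 N. Pads are 15 mm wide; open, the fingers measure 128 mm over their backs; the gripper's body (75 mm by 188 mm) begins 65 mm behind the grasp point.
Start: joints at [-1.299, 0.13, 1.488, -0, 1.523, -0.085], TCP at [209.587, -562.209, 218.635] pointing down, gripper open.
Joint ranges: [-2.96, 2.96], [-0.89, 2.26], [0.02, 2.5], [-1.34, 4.48], [0, 2.73], [-2.66, 2.66]. Speed limits (rad/s): [2.39, 2.39, 2.79, 3.14, 3.14, 3.14].

### API

Orientations are given as a unit quaternion [w, x, y, z].
In Python, from bench import robot gives the robot as it stands.
- The arm moves only by the tool carry_out, never from a script. Its argument "increments" is a list that holds one entry, the list of rows, each a list of 7 numbers: the closure, from -1 (fully open) to 1 (shut), so that 0 is half open, then the shift along the tool's x, y, z in m, then the turn, a rotation vector about the tool's x, y, z in rad. A call has 1 to 5 rows; each row is the pose to reach, as a shift and turn from the pose commanded when the call began, along the tool's axes at that moment; what a row does not reach only later rows make up. A row lasts 1/12 s, in which the tool goes at most 41.7 mm and 7.16 degrees, less where a joint would pass 70% of its speed; a pose out of reach is approached as far as the arm can. A call with a gripper value outside its range is refused whole. The fingers move at their own pace and stop on an object; the grip force is fixed at half the most. Time passes only in rows, so rows that repeat a pose let the fingers close. It gives the time, the measured TCP pose, the force, the opening and the grip force at its end, in the units of the state.
- robot.sense(): the state, without advancing time (a new reading comes with each control period).
- robot.get_image(name): name is "scene" or "side" or "wrist"; returns a dict with "img" (420x560x3 uint8, blue, green, red), "range_z" (420x560 float32, mm along the optical axis (not along the pixel's ray), 0 where there is no reading), "vfov" (degrees; the focal length in pixels is half the picture's height over the tangent of half this angle, whatever the lens; pixels are square), "cx", "cy" (the principal point, pixels), "rvec" (rotation vector, rad) and "tvec" (3), from world to camera coordinates, as OpenCV has them; the wrist camera has in their place "T_tool_cam" (4x4, takes a point from camera to tool coordinates, whose origin is the TCP and whose axes are the flange's). Camera axes: x right, y down, z forward; pixel columns grow to the right and rows downward; lengths in mm; the calibration is good to about 2 mm. A picture is of the moment at which its call begins: read the wrist's pose just before it.
- robot.sign_off(): hands the job in; it is judged then, once.
The state is a dict: "clock": time; "joint_positions": joint angles; "qvel": joint speeds; "tau": joint torques, N m; "ee_pos": TCP position; "tool_rot": TCP orientation; "wrist_force": force on the tool from outside, world axes, zero at the start; "wrist_torque": the same for the moment, N m; "gripper_width": finger opening in mm; "gripper_force": force on a finger pad.
Only numpy, scipy, OpenCV 4.12 (cv2) and the standard library are available. Lean on these libraries where they do the work, as an engineer would, in place of code of your own. Each camera call takes 0.05 s, during which the arm holds its last target. There are 200 camera calls.

### The job

Tip the lid of the blue tub up by its dark tab until it clearly slants, lift it off without dropping it and lay it flat on the bare counter beside the tub. Then take the orange-handled dipping tongs out of their wooden holder by the handles, close their jaws on the hard fired clay piece in the tub and lift it out, touching the piece only with the tongs. Finish while still holding the tongs squeezed, with the clay piece hanging still in their jaws at least 10 cm above the counter; leave the pinch pot, the clay skull and the white squeeze bottle where they stand.

Things in the scene. Friction and masses are not known exactly. Their poses are not given: they have to be found in the camera images.
- tub: Round blue tub, fixed to the counter, open at the top under its lid: outer diameter 106, inner diameter 98, height 50, floor 5 thick (mm). Origin: centre of its underside, on the counter.
- lid: Loose light-wood lid, 100 g: disc of diameter 112, 6 thick; plug below it, diameter 91, 6 deep, loose in the tub's mouth. Origin: centre of the plug's underside (44 up on the tub, 0 on the counter), z up. Dark upright tab on top: 12 thick (lid's y), 28 long (x), centred at x = -36, from z = 12 to 43 mm. The tab starts on the robot's side, up to 40 degrees off.
- clay_piece: Hard fired cream-coloured clay lump, 70 g, rigid, lying under the lid on the tub's floor within about 10 mm of its middle: 36 wide (x), 52 long (y), 20 high (z), in mm, rounded. Origin: centre of its underside. Pinch it across its x axis. At the start its x axis lies roughly left-right, up to about 50 degrees off.
- holder: Wooden holder fixed to the counter: a box 33 (x) by 90 (y) by 56 high with an upright slot 23 by 80, floor 6 thick (mm), in which the tongs stand. Origin: centre of its underside.
- tongs: Dipping tongs, 90 g, upright in the holder, jaws down, 142 mm tall: two arms crossed like scissors, sprung open; squeezing the orange handles closes the rubber jaws. Origin on the pin, 71 above the jaw tips, 77 above the counter; z up, y = opening direction, x = pin. This body is the arm with the +y jaw; as the tongs close it turns about x by half the angle between the arms.
- tongs_arm: The other tongs arm (-y jaw, +y handle); origin on the pin, axes as tongs when open. Handles: bars 16 wide (x), z = 21 to 71 above the pin; open, 53 over their outer faces at z = 50, 60 at the top; parallel and 36 over all when the jaws are 36 apart. 1 mm of closing at z = 50 closes the jaws 1.2 mm. Squeeze needed: 4 N slightly closed, 6 N at 36 mm.
- jaw_a (a point): Middle of the gripping face of the +y jaw, 58 mm below the pin. The jaws are plates 18 wide (x), 26 high, 5 thick; open, their faces are 57 apart and they measure 72 over all at the tips (mm).
- jaw_b (a point): Middle of the gripping face of the -y jaw, 58 mm below the pin.
- lid_spot (a point): Middle of a bare patch of counter, on its surface, free for the lid to be laid on; any other bare place beside the tub does as well.
- pinch_pot: Bystander: small cream pinch pot, 60 x 64 x 38 mm, origin at the centre of its underside. Leave it alone.
- skull: Bystander: small cream clay skull, 83 x 56 x 59 mm, origin at the centre of its underside. Leave it alone.
- slip_bottle: Bystander: white squeeze bottle with a red nozzle, diameter 41, height 112 mm, origin at the centre of its underside. Leave it alone.
Things that resemble listed ones, but are neither listed nor needed, are in the scene too. What is shaped like the tongs but red is not meant.

How it is judged (in metres and radians):
On the way, in this order (a step that is already met when the one before it is completed fails the run):
1. the lid is tipped up (slanting at least 7 degrees) (angle between lid's own z axis and vertical above 0.12 rad), for 0.1 s.
2. the lid lies flat on the counter beside the tub, let go (height (world z) of lid between -0.004 and 0.004 m and angle between lid's own z axis and vertical below 0.06 rad and horizontal distance between lid and tub above 0.11 m and contact force between lid and tub below 0.05 N and linear speed of lid below 0.03 m/s and contact force between lid and the fingers below 0.05 N), for 0.2 s.
3. the tongs are held up clear of their holder (height (world z) of tongs above 0.13 m and contact force between the fingers and tongs above 1.5 N and contact force between tongs and holder below 0.05 N), for 0.2 s.
4. the clay piece is lifted in the jaws (height (world z) of clay_piece above 0.1 m and contact force between clay_piece and tongs above 1 N and contact force between clay_piece and tongs_arm above 0.5 N and contact force between the fingers and tongs above 2 N and contact force between clay_piece and tub below 0.05 N and contact force between clay_piece and the arm below 0.05 N and contact force between clay_piece and the fingers below 0.05 N), for 0.2 s.
At the end, for the whole second after the job is handed in: Clay piece pinched by both tongs jaws (over 1 N), underside over 10 cm up, still (under 3 cm/s), touching no tub, fingers or arm; fingers hold the tongs (over 2 N), clear of tub and holder; lid flat on the counter (4 mm, 3.5 degrees), over 11 cm from the tub, centre to centre (all of step 4 and height (world z) of lid between -0.004 and 0.004 m and angle between lid's own z axis and vertical below 0.06 rad and horizontal distance between lid and tub above 0.11 m and contact force between each of lid, tongs and tub below 0.05 N and linear speed of each of lid, clay_piece below 0.03 m/s and contact force between tongs and holder below 0.05 N); the arm keeps its last pose, push and grip.
It fails at once if a bystander (pinch pot, skull, squeeze bottle) is moved more than 2 cm (distance of any of pinch_pot, skull, slip_bottle from where it was at the start of the episode above 0.02 m).
It fails at once if the clay piece is touched by the gripper itself (contact force between clay_piece and the fingers above 0.3 N or contact force between clay_piece and the arm above 0.3 N).
It fails at once if the lid is dropped (faster than 1 m/s) (linear speed of lid above 1 m/s).
It fails at once if the clay piece is dropped or flung (faster than 1 m/s) (linear speed of clay_piece above 1 m/s).
It also fails if it takes over 54 s, if anything falls off the work surface, if the arm or the gripper's body presses on something with over 40 N, if the wrist force passes 120 N, or if a joint passes its speed limit or range.

## Working session

There is one attempt and no reset: what is moved stays moved. The work goes in short steps, Python scripts to look and compute and a tool call to move; the robot and the scene stay as the last step left them, time stands still between calls to the robot, and variables do not carry over. Pictures are saved under pics/ and viewed, at most 12 in all, crops included, and the job is handed in when it is done.

Besides the shell and the picture viewer there is one more tool, called after "Emit:" in YAML: its name, and indented under it one key for each argument. carry_out: Moves the arm, as the interface text tells. Its arguments: {"type":"object","properties":{"increments":{"type":"array"}},"required":["increments"]}

```bash
mkdir -p pics; ls; cat > h.py <<'E'
import numpy as np, cv2
from scipy.spatial.transform import Rotation as R
from bench import robot
def cam(name):
    s=robot.sense(); d=robot.get_image(name)
    h=d["img"].shape[0]; f=h/2/np.tan(np.radians(d["vfov"])/2)
    if name=="wrist":
        q=s["tool_rot"]; T=np.eye(4); T[:3,:3]=R.from_quat(np.r_[q[1:],q[0]]).as_matrix(); T[:3,3]=s["ee_pos"]
        C=T@np.array(d["T_tool_cam"])
    else:
        M=np.eye(4); M[:3,:3]=cv2.Rodrigues(np.array(d["rvec"],float))[0]; M[:3,3]=np.ravel(d["tvec"]); C=np.linalg.inv(M)
    d["f"]=f; d["C"]=C; return d
def pts(d):
    v,u=np.mgrid[:d["img"].shape[0],:d["img"].shape[1]]; z=d["range_z"]
    P=np.stack([(u-d["cx"])/d["f"]*z,(v-d["cy"])/d["f"]*z,z],-1)
    return P@d["C"][:3,:3].T+d["C"][:3,3]
E
python3 - <<'E'
from h import *
s=robot.sense(); print(s["ee_pos"],s["tool_rot"],s["gripper_width"])
for n in ["scene","side"]:
    d=cam(n); cv2.imwrite(f"pics/{n}0.png",d["img"]); np.savez(f"pics/{n}0.npz",P=pts(d),img=d["img"]); print(n,d["vfov"],d["C"].round(2).tolist(),(d["range_z"]>0).mean())
    P=pts(d); 
E
```

```text
pics
[ 209.42309707 -561.65874186  217.58042676] [-9.17395515e-04  9.84128069e-01  1.77457308e-01 -7.75990912e-05] 92.72193990369617
scene 47.78097700755767 [[0.61, -0.34, 0.71, -232.66], [-0.79, -0.23, 0.57, -806.94], [-0.02, -0.91, -0.41, 502.16], [0.0, 0.0, 0.0, 1.0]] 0.9958333333333333
side 42.237131680795734 [[-1.0, -0.01, -0.0, 475.07], [-0.0, 0.82, -0.57, 464.48], [0.0, -0.57, -0.82, 1060.69], [0.0, 0.0, 0.0, 1.0]] 0.9961904761904762
```

View pics/scene0.png

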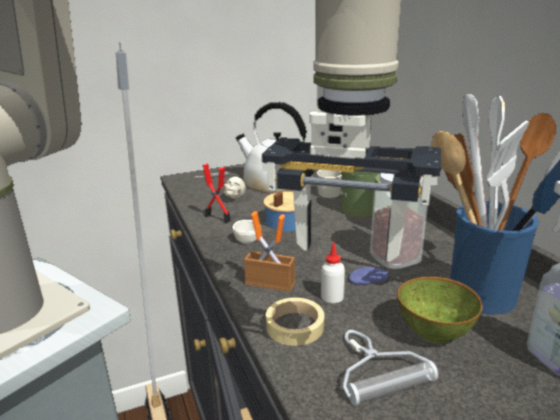

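View pics/side0.png

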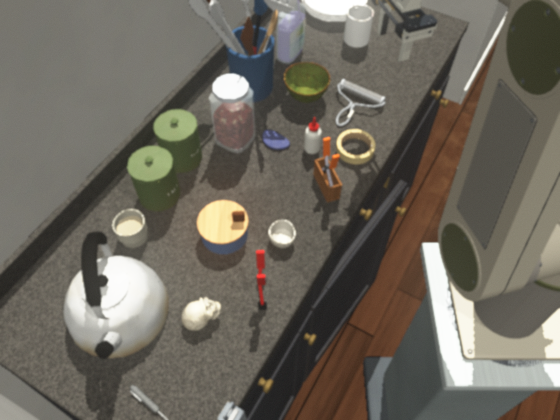

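The scene shows the tub with its wooden lid at scene (283,210) / side (224,225). The orange tongs in their holder are at scene (268,250) / side (328,170).

Lookalikes:
- Tongs: the red tongs at side (261,278) are the decoy. I want the orange pair.
- Tub: the blue utensil crock at side (250,60) and the green canisters could be taken for it. I want the low tub with the lid and dark tab at side (238,216).

Next I measure these and take one close crop.

```bash
python3 - <<'E'
from h import *
a=np.load("pics/side0.npz");P=a["P"];img=a["img"];hsv=cv2.cvtColor(img,cv2.COLOR_BGR2HSV)
def box(u0,u1,v0,v1):
    m=np.zeros(img.shape[:2],bool);m[v0:v1,u0:u1]=1;return m
H,S,V=[hsv[...,i].astype(int) for i in range(3)]
def rep(n,m):
    p=P[m];print(n,m.sum(),"mean",p.mean(0).round(1),"min",np.percentile(p,2,0).round(1),"max",np.percentile(p,98,0).round(1))
lid=box(190,255,195,255)&(H>10)&(H<28)&(S>90)&(V>120)&(abs(P[...,2]-50)<8);rep("lid",lid)
c,_=cv2.findContours(lid.astype(np.uint8),cv2.RETR_EXTERNAL,cv2.CHAIN_APPROX_NONE);c=max(c,key=cv2.contourArea)[:,0]
q=P[c[:,1],c[:,0]];h=cv2.convexHull(q[:,:2].astype(np.float32))[:,0]
print("circle",cv2.minEnclosingCircle(h),cv2.fitEllipse(h))
tub=box(190,255,195,260)&(H>100)&(H<125)&(S>100)&(P[...,2]>5)&(P[...,2]<48);rep("tub",tub)
tab=box(225,252,203,228)&(P[...,2]>60);rep("tab",tab)
top=tab&(P[...,2]>86);rep("tabtop",top);print(cv2.minAreaRect(P[top][:,:2].astype(np.float32)))
hol=box(310,345,150,205)&(abs(P[...,2]-56)<5)&(S>80);rep("holder top",hol);print(cv2.minAreaRect(P[hol][:,:2].astype(np.float32)))
o=box(310,345,130,205)&(P[...,2]>85)&(S>150);rep("tongs",o)
t=o&(P[...,2]>135);rep("tongstop",t);print(cv2.minAreaRect(P[t][:,:2].astype(np.float32)))
n,l,st,ce=cv2.connectedComponentsWithStats(o.astype(np.uint8))
for i in range(1,n):
    if st[i,4]>8: rep("h%d"%i,l==i)
for n,b in dict(pot=(265,298,218,250),skull=(180,222,295,332),bottle=(302,324,118,155),red=(250,272,245,312)).items(): rep(n,box(*b)&(P[...,2]>15))
# counter map occupancy
g=(P[...,2]>10);x=P[...,0];y=P[...,1]
for xx in range(900,340,-30): print(xx,"".join("?" if (k:=(abs(x-xx)<15)&(abs(y-yy)<15)).sum()==0 else "#" if (g&k).any() else "_" if (P[...,2][k]<-20).all() else "." for yy in range(400,-500,-30)))
big=cv2.resize(img[115:260,180:360],None,fx=4,fy=4,interpolation=cv2.INTER_CUBIC);cv2.imwrite("pics/crop.png",big)
E
```

```text
lid 328 mean [ 585.  -167.3   55.6] min [ 542.6 -230.2   50.7] max [ 649.8 -122.7   57.9]
circle ((564.5401611328125, -180.03082275390625), 31.80727195739746) ((560.0103149414062, -174.90965270996094), (37.19839096069336, 66.91182708740234), 174.3064422607422)<stdin>:7: RuntimeWarning: Mean of empty slice.
  ret = um.true_divide(
Traceback (most recent call last):
IndexError: index -1 is out of bounds for axis 0 with size 0
```

```bash
python3 - <<'E'
from h import *
d=cam("side"); print(d.keys(),d["cx"],d["cy"],d["f"],[(k,d[k]) for k in d if k not in("img","range_z","C","rvec","tvec")])
P=pts(d);img=d["img"]
np.savez("pics/side0.npz",P=P,img=img)
for uv in [(205,222),(224,215),(238,216),(245,230),(215,245),(224,270),(150,240),(300,270),(300,200),(328,165),(330,190),(313,130)]:
    print(uv,P[uv[1],uv[0]].round(1),img[uv[1],uv[0]])
big=cv2.resize(img[115:260,180:360],None,fx=4,fy=4,interpolation=cv2.INTER_CUBIC);cv2.imwrite("pics/crop.png",big)
z=P[115:260,180:360,2];cv2.imwrite("pics/z.png",cv2.resize(np.clip(z*1.5+20,0,255).astype(np.uint8),None,fx=4,fy=4))
E
```

```text
dict_keys(['img', 'range_z', 'vfov', 'cx', 'cy', 'rvec', 'tvec', 'f', 'C']) 277.69350804688946 200.71776851009648 543.703095064525 [('vfov', 42.237131680795734), ('cx', 277.69350804688946), ('cy', 200.71776851009648), ('f', np.float64(543.703095064525))]
(205, 222) [ 633.5 -174.6   54.8] [171 235 252]
(224, 215) [ 592.6 -190.8   58.3] [164 230 250]
(238, 216) [ 559.7 -173.8   80.7] [39 58 86]
(245, 230) [ 545.3 -156.    52.5] [111 154 191]
(215, 245) [ 609.9 -126.8   37.4] [102  85  79]
(224, 270) [590.7 -85.2   1.1] [78 88 97]
(150, 240) [ 762.9 -161.6   -1.9] [66 75 78]
(300, 270) [425.1 -87.2  -0.8] [77 86 91]
(300, 200) [ 421.6 -272.2    0.8] [ 90  99 104]
(328, 165) [ 475.1  464.5 1060.7] [105 108 117]
(330, 190) [ 354.3 -269.1   46.2] [40 60 86]
(313, 130) [ 390.1 -424.6   78.2] [ 44  49 149]
```

View pics/crop.png

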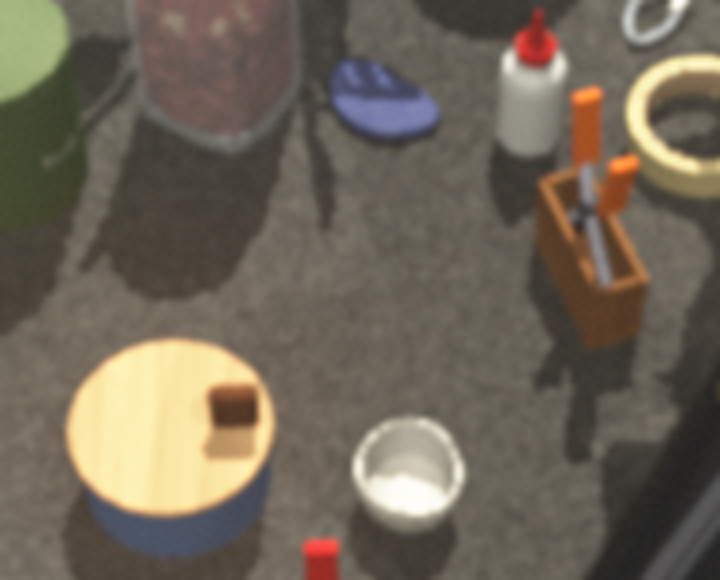

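View pics/z.png

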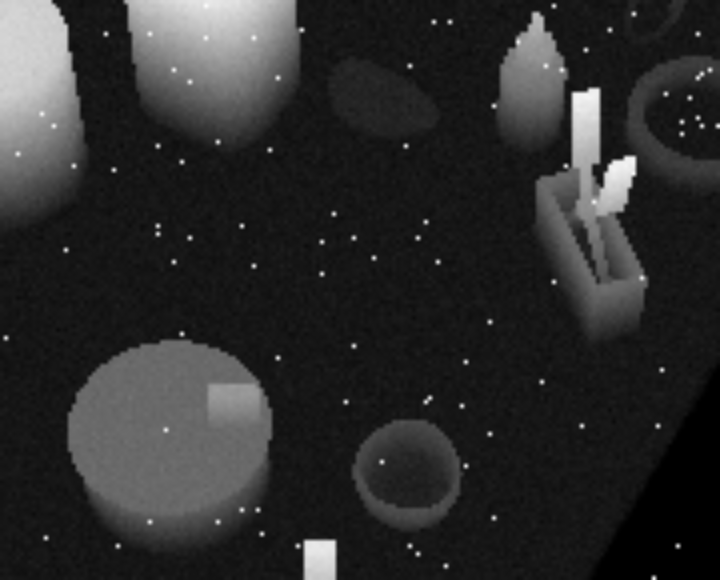

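The crop confirms the choice: the lid with its dark tab is at crop (235,405), the orange handles are at (587,125) and (620,185) in the wooden holder at (595,255), and the bottle is next to the tongs at (533,90). Depth lines up with the colour image, so I use both.

```bash
python3 - <<'E'
from h import *
a=np.load("pics/side0.npz");P=a["P"];img=a["img"];hsv=cv2.cvtColor(img,cv2.COLOR_BGR2HSV)
def box(u0,u1,v0,v1):
    m=np.zeros(img.shape[:2],bool);m[v0:v1,u0:u1]=1;return m&(P[...,2]<300)
H,S,V=[hsv[...,i].astype(int) for i in range(3)]
def rep(n,m):
    p=P[m];print(n,m.sum(),"mean",p.mean(0).round(1),"min",np.percentile(p,2,0).round(1),"max",np.percentile(p,98,0).round(1))
rect=lambda m:print(cv2.minAreaRect(P[m][:,:2].astype(np.float32)))
lid=box(194,252,198,250)&(abs(P[...,2]-56)<5)&(V>130);rep("lid",lid)
h=cv2.convexHull(P[lid][:,:2].astype(np.float32))[:,0];print("circle",cv2.minEnclosingCircle(h))
tab=box(226,250,205,228)&(P[...,2]>64)&(V<120);rep("tab",tab)
top=tab&(P[...,2]>82);rep("tabtop",top);rect(top)
hol=box(312,344,155,205)&(abs(P[...,2]-56)<5)&(H<20)&(S>100);rep("holder top",hol);rect(hol)
o=box(318,342,135,172)&(P[...,2]>85)&(S>150);rep("tongs",o)
n,l,st,ce=cv2.connectedComponentsWithStats(o.astype(np.uint8))
for i in range(1,n):
    if st[i,4]>8: 
        m=l==i;rep("h%d"%i,m);t=m&(P[...,2]>P[m][:,2].max()-8);rep(" top",t);rect(t)
for n,b in dict(pot=(265,298,218,250),skull=(180,222,295,332),bottle=(302,324,118,155),red=(250,272,245,312)).items(): rep(n,box(*b)&(P[...,2]>15))
g=(P[...,2]>10);x=P[...,0];y=P[...,1]
for xx in range(900,300,-30): print(xx,"".join("?" if (k:=(abs(x-xx)<15)&(abs(y-yy)<15)).sum()==0 else "#" if (g&k).sum()>2 else "_" if (P[...,2][k]<-20).all() else "." for yy in range(400,-500,-30)))
E
```

```text
lid 1590 mean [ 599.2 -173.7   56.9] min [ 546.  -227.1   52.8] max [ 646.7 -124.8   60.3]
circle ((596.9224853515625, -176.66232299804688), 56.83253479003906)
tab 60 mean [ 559.8 -174.    75.8] min [ 549.1 -176.2   65.5] max [ 570.7 -171.8   85.4]
tabtop 11 mean [ 559.  -174.3   83.9] min [ 550.9 -176.2   82.2] max [ 567.7 -172.    85.5]
((559.4779052734375, -173.8792266845703), (17.14353370666504, 4.023336887359619), 3.6694326400756836)
holder top 196 mean [ 359.  -307.3   55.9] min [ 331.5 -356.    51.5] max [ 386.4 -268.    60.3]
((358.3686828613281, -314.04620361328125), (35.18877410888672, 92.47442626953125), 19.86234474182129)
tongs 209 mean [ 360.  -314.7  126.2] min [ 344.7 -339.1  100. ] max [ 373.1 -285.8  148.8]
h1 120 mean [ 366.3 -333.1  125.7] min [ 358.4 -341.4  101.5] max [ 374.1 -326.9  148.5]
 top 27 mean [ 367.8 -336.6  145.5] min [ 361.  -343.9  141.8] max [ 374.6 -329.9  149.7]
((368.1036376953125, -336.928466796875), (18.01309585571289, 8.019289016723633), 37.8596076965332)
h2 89 mean [ 351.5 -289.9  127. ] min [ 344.1 -296.    98.7] max [ 359.  -284.1  148.8]

[... 540 characters left out ...]

900 ?????#.....###??......####????
870 ????##....#####.?.......####??
840 ????#?....######..###....#####
810 ???##?....#######.###.###??###
780 ???#??..#########.#######???.#
750 ??##??.##.#######....########?
720 ?.#???##..######.....########?
690 ?#????##....###..........####.
660 ??????.....###.....##.....##..
630 ??????.....###....####......##
600 ??????......##...#####.....###
570 ??????...........#####.....###
540 ???##??...........###.......##
510 ???#.???.....###...#........##
480 ????????__........###.......##
450 ???????????.......###.......##
420 ?????????????..............##.
390 ?????????????__.........##.##?
360 ?????????????____.....####?##.
330 ?????????????_____....###..###
```

```bash
cat >> h.py <<'E'
def go(pos,yaw,tilt=0,base=None):
    """tool deltas (m, rad) to reach world TCP pos; yaw (deg) of tool x; tilt (deg) about the tool's closing axis, top away in +tool x"""
    s=robot.sense(); q=s["tool_rot"]; A=R.from_quat(np.r_[q[1:],q[0]]); p=s["ee_pos"]
    B=R.from_euler("z",yaw,degrees=True)*R.from_euler("y",tilt,degrees=True)*R.from_euler("x",180,degrees=True)
    print("shift",(A.inv().apply(np.array(pos)-p)/1000).round(4),"turn",(A.inv()*B).as_rotvec().round(4))
def st():
    s=robot.sense(); q=s["tool_rot"]; A=R.from_quat(np.r_[q[1:],q[0]]).as_matrix()
    print("t",round(s["clock"],2),"p",s["ee_pos"].round(1) if hasattr(s["ee_pos"],"round") else s["ee_pos"],"x",A[:,0].round(3),"z",A[:,2].round(3),"F",np.round(s["wrist_force"],1),"w",round(s["gripper_width"],1),"gf",round(s["gripper_force"],1))
E
python3 -c "
from h import *
st();go((561,-179,180),4)"
```

```text
t 0.15 p [ 209.5 -561.8  217.8] x [0.937 0.349 0.   ] z [-0.     0.001 -1.   ] F [ 0.8  0.2 -0.1] w 93.1 gf 0.0
shift [ 0.4631 -0.2358  0.0382] turn [-1.40e-03  1.00e-04  2.87e-01]
```

Emit:
carry_out:
  increments:
    - [[-1,0.037,-0.018,0,0,0,0],[-1,0.074,-0.037,0,0,0,0],[-1,0.111,-0.056,0,0,0,0],[-1,0.148,-0.075,0,0,0,0],[-1,0.185,-0.094,0,0,0,0]]

```text
clock: 0.57
ee_pos: [350.8, -407.8, 218.3]
tool_rot: [-0.0, 0.984, 0.177, -0.0]
wrist_force: [0.8, -0.4, 0.2]
gripper_width: 93.2
gripper_force: 0.0
```

Emit:
carry_out:
  increments:
    - [[-1,0.037,-0.018,0,0,0,0],[-1,0.074,-0.037,0,0,0,0],[-1,0.111,-0.056,0,0,0,0],[-1,0.148,-0.075,0,0,0,0],[-1,0.185,-0.094,0,0,0,0]]

```text
clock: 0.98
ee_pos: [491.5, -254.9, 218.5]
tool_rot: [-0.0, 0.984, 0.177, -0.0]
wrist_force: [0.6, -1.0, -0.7]
gripper_width: 92.9
gripper_force: 0.0
```

Emit:
carry_out:
  increments:
    - [[-1,0.037,-0.018,0.01,0,0,0.1],[-1,0.074,-0.037,0.02,0,0,0.2],[-1,0.093,-0.048,0.038,0,0,0.287],[-1,0.093,-0.048,0.038,0,0,0.287],[-1,0.093,-0.048,0.038,0,0,0.287]]

```text
clock: 1.4
ee_pos: [560.5, -177.6, 178.7]
tool_rot: [-0.001, 0.999, 0.037, -0.002]
wrist_force: [-0.4, 0.6, 0.3]
gripper_width: 92.9
gripper_force: 0.0
```

```bash
python3 - <<'E'
from h import *
st();d=cam("wrist");cv2.imwrite("pics/w1.png",d["img"]);P=pts(d);z=P[...,2];V=d["img"].max(-1)
v=np.isfinite(z)&(d["range_z"]>0)
for n,m in dict(tab=(z>72)&(z<92)&(abs(P[...,0]-561)<30)&(abs(P[...,1]+179)<25),lid=(abs(z-56)<5)&(np.hypot(P[...,0]-597,P[...,1]+176)<75)).items():
    p=P[v&m];print(n,len(p),np.percentile(p,[1,50,99],axis=0).round(1).tolist())
    if len(p)>5: print(cv2.minAreaRect(p[:,:2].astype(np.float32)))
go((561,-179,60),4)
E
```

```text
t 1.4 p [ 560.5 -177.6  178.7] x [ 0.997  0.073 -0.003] z [-0.004  0.001 -1.   ] F [-0.4  0.6  0.3] w 92.9 gf 0.0
tab 428 [[548.2, -187.3, 74.0], [562.5, -181.1, 87.0], [574.7, -175.5, 88.9]]
((561.3763427734375, -181.14036560058594), (26.63685417175293, 11.514774322509766), 3.723099708557129)
lid 10733 [[546.8, -231.2, 55.2], [601.0, -178.2, 56.9], [648.9, -127.5, 58.5]]
((596.9422607421875, -179.2364044189453), (110.79460906982422, 110.72661590576172), 76.46631622314453)
shift [7.000e-04 1.000e-04 1.199e-01] turn [-0.0004  0.0018  0.0027]
```

View pics/w1.png

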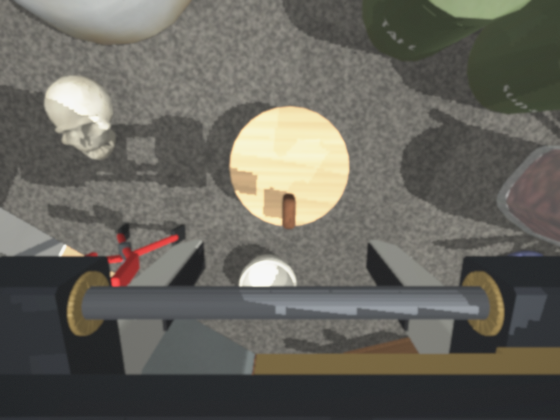

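The wrist view shows the tab upright at (289,210) on the lid centred at (289,167), in line with the fingers. The tab centre is (561.4, -181) and its yaw is 3.7°. I go down and close.

Emit:
carry_out:
  increments:
    - [[-1,0.001,0.003,0.04,0,0,0],[-1,0.001,0.003,0.08,0,0,0],[-1,0.001,0.003,0.11,0,0,0],[-1,0.001,0.003,0.118,0,0,0],[0.5,0.001,0.003,0.118,0,0,0]]

```text
clock: 1.87
ee_pos: [559.7, -182.7, 60.4]
tool_rot: [-0.001, 0.999, 0.034, -0.002]
wrist_force: [0.1, 0.0, -0.3]
gripper_width: 89.7
gripper_force: 0.0
```

Emit:
carry_out:
  increments:
    - [[1,0,0,0,0,0,0],[1,0,0,0,0,0,0],[1,0,0,0,0,0,0],[1,0,0,0,0,0,0],[1,0,0,0,0,0,0]]

```text
clock: 2.28
ee_pos: [563.2, -182.7, 64.3]
tool_rot: [0.001, 0.999, 0.035, 0.001]
wrist_force: [0.9, 0.0, -0.2]
gripper_width: 57.9
gripper_force: 0.0
```

```bash
python3 - <<'E'
from h import *
st()
# tip about far rim: lid contact at x=+53(rim, z 50 above tub base); pivot world
c=np.array([597,-179,50.]);u=np.array([np.cos(np.radians(4)),np.sin(np.radians(4)),0])
piv=c+53*u; p=robot.sense()["ee_pos"]
for t in (4,8,12,15):
    r=R.from_rotvec(np.radians(t)*np.cross([0,0,1],u)).apply(p-piv)+piv; print(t,r.round(1));go(r,4,t)
E
```

```text
t 2.28 p [ 563.2 -182.7   64.3] x [0.998 0.07  0.002] z [ 0.002 -0.001 -1.   ] F [ 0.9  0.  -0.2] w 57.9 gf 0.0
4 [ 564.4 -182.6   70.3]
shift [ 0.0012  0.     -0.006 ] turn [ 0.0012 -0.0721  0.0001]
8 [ 566.  -182.5   76.3]
shift [ 0.0029  0.     -0.012 ] turn [ 0.0012 -0.1419  0.    ]
12 [ 568.1 -182.4   82.1]
shift [ 0.0049  0.     -0.0178] turn [ 0.0012 -0.2117 -0.    ]
15 [ 569.8 -182.2   86.3]
shift [ 0.0067  0.     -0.022 ] turn [ 0.0012 -0.264  -0.    ]
```

Emit:
carry_out:
  increments:
    - [[1,0,0,0,0,0,0],[1,0,0,0,0,0,0],[1,0,0,0,0,0,0],[1,0,0,0,0,0,0],[1,0,0,0,0,0,0]]

```text
clock: 2.7
ee_pos: [562.1, -182.2, 62.5]
tool_rot: [-0.0, 0.999, 0.035, -0.0]
wrist_force: [-0.8, 0.7, 0.2]
gripper_width: 24.6
gripper_force: 0.0
```

Emit:
carry_out:
  increments:
    - [[1,0,0,0,0,0,0],[1,0,0,0,0,0,0],[1,0,0,0,0,0,0]]

```text
clock: 2.95
ee_pos: [562.1, -182.2, 62.5]
tool_rot: [-0.0, 0.999, 0.035, -0.0]
wrist_force: [0.6, 0.0, -0.4]
gripper_width: 11.9
gripper_force: 30.0
```

```bash
python3 - <<'E'
from h import *
st();st()
E
```

```text
t 2.95 p [ 562.1 -182.2   62.5] x [ 0.998  0.07  -0.   ] z [-0.  0. -1.] F [ 0.6  0.  -0.4] w 11.9 gf 30.0
t 2.95 p [ 562.1 -182.2   62.5] x [ 0.998  0.07  -0.   ] z [-0.  0. -1.] F [ 0.6  0.  -0.4] w 11.9 gf 30.0
```

Gripped at 11.9 mm. I tip about the far rim.

Emit:
carry_out:
  increments:
    - [[1,0.001,0,-0.005,0,-0.06,0],[1,0.003,0,-0.01,0,-0.12,0],[1,0.005,0,-0.016,0,-0.19,0],[1,0.007,0,-0.022,0,-0.26,0],[1,0.007,0,-0.022,0,-0.26,0]]

```text
clock: 3.37
ee_pos: [570.3, -181.4, 83.9]
tool_rot: [0.005, 0.991, 0.035, -0.131]
wrist_force: [-1.8, 0.0, 1.2]
gripper_width: 11.8
gripper_force: 30.0
```

Emit:
carry_out:
  increments:
    - [[1,0,0,0,0,0,0],[1,0,0,0,0,0,0],[1,0,0,0,0,0,0]]

```text
clock: 3.62
ee_pos: [568.6, -181.8, 84.4]
tool_rot: [0.004, 0.991, 0.034, -0.129]
wrist_force: [-0.3, 0.3, -1.7]
gripper_width: 11.7
gripper_force: 30.0
```

```bash
python3 - <<'E'
from h import *
st();d=cam("side");P=pts(d);z=P[...,2]
hsv=cv2.cvtColor(d["img"],cv2.COLOR_BGR2HSV);m=(hsv[...,0]>10)&(hsv[...,0]<30)&(hsv[...,2]>150)&(np.hypot(P[...,0]-600,P[...,1]+179)<60)&(z>40)&(z<110)
p=P[m];n=np.linalg.lstsq(np.c_[p[:,:2],np.ones(len(p))],p[:,2],rcond=None)[0];print(len(p),np.degrees(np.arctan(n[:2])))
go(robot.sense()["ee_pos"]+[0,0,70],4,15);go(robot.sense()["ee_pos"]+[0,0,70],4,0)
E
```

```text
t 3.62 p [ 568.6 -181.8   84.4] x [ 0.964  0.067 -0.256] z [-0.255 -0.018 -0.967] F [-0.3  0.3 -1.7] w 11.7 gf 30.0
515 [-13.68012539  -2.68002113]
shift [-0.0179 -0.     -0.0677] turn [-0.0002 -0.0029 -0.0004]
shift [-0.0179 -0.     -0.0677] turn [-1.000e-04  2.589e-01 -5.000e-04]
```

Emit:
carry_out:
  increments:
    - [[1,-0.004,0,-0.015,0,0,0],[1,-0.009,0,-0.034,0,0,0],[1,-0.014,0,-0.053,0,0,0],[1,-0.018,0,-0.068,0,0,0],[1,-0.018,0,-0.068,0,0,0]]

```text
clock: 4.08
ee_pos: [571.4, -182.8, 160.9]
tool_rot: [0.006, 0.991, 0.034, -0.126]
wrist_force: [0.2, -0.4, -0.3]
gripper_width: 11.8
gripper_force: 30.0
```

Emit:
carry_out:
  increments:
    - [[1,0,0,0,0,0.05,0],[1,0,0,0,0,0.12,0],[1,0,0,0,0,0.19,0],[1,0,0,0,0,0.258,0],[1,0,0,0,0,0.258,0]]

```text
clock: 4.5
ee_pos: [567.1, -181.7, 154.4]
tool_rot: [-0.0, 0.999, 0.034, -0.0]
wrist_force: [-0.1, 0.4, -1.5]
gripper_width: 12.2
gripper_force: 30.0
```

```bash
python3 - <<'E'
from h import *
st()
go((500,-318,120),4)
E
```

```text
t 4.5 p [ 567.1 -181.7  154.4] x [0.998 0.069 0.   ] z [-0.  0. -1.] F [-0.1  0.4 -1.5] w 12.2 gf 30.0
shift [-0.0763  0.1314  0.0344] turn [-0.0004 -0.     -0.0011]
```

Emit:
carry_out:
  increments:
    - [[1,-0.015,0.026,0,0,0,0],[1,-0.033,0.057,0.005,0,0,0],[1,-0.05,0.09,0.015,0,0,0],[1,-0.068,0.118,0.03,0,0,0],[1,-0.076,0.131,0.034,0,0,0]]

```text
clock: 4.92
ee_pos: [499.5, -320.4, 119.0]
tool_rot: [-0.0, 0.999, 0.034, -0.003]
wrist_force: [-0.6, 0.2, -2.2]
gripper_width: 11.8
gripper_force: 30.0
```

Emit:
carry_out:
  increments:
    - [[1,0,0,0.02,0,0,0],[1,0,0,0.04,0,0,0],[1,0,0,0.06,0,0,0],[1,0,0,0.06,0,0,0],[1,0,0,0.06,0,0,0]]

```text
clock: 5.33
ee_pos: [501.3, -317.0, 59.9]
tool_rot: [-0.001, 0.999, 0.035, -0.003]
wrist_force: [0.9, -0.8, -0.7]
gripper_width: 11.6
gripper_force: 30.0
```

```bash
python3 - <<'E'
from h import *
st();d=cam("side");P=pts(d);z=P[...,2];c=(535,-315)
img=d["img"];hsv=cv2.cvtColor(img,cv2.COLOR_BGR2HSV);m=(hsv[...,0]>10)&(hsv[...,0]<30)&(hsv[...,2]>150)&(np.hypot(P[...,0]-c[0],P[...,1]-c[1])<70)&(z>20)&(z<110)
p=P[m];n=np.linalg.lstsq(np.c_[p[:,:2],np.ones(len(p))],p[:,2],rcond=None)[0];print(len(p),np.degrees(np.arctan(n[:2])),n[0]*535-n[1]*315+n[2],p.mean(0))
cv2.imwrite("pics/s2.png",cv2.resize(img[90:270,160:400],None,fx=3,fy=3))
d=cam("wrist");P=pts(d);z=P[...,2];
m=(z>25)&(z<70)&(np.hypot(P[...,0]-c[0],P[...,1]-c[1])<70);p=P[m]
for _ in range(4):
    n=np.linalg.lstsq(np.c_[p[:,:2],np.ones(len(p))],p[:,2],rcond=None)[0];r=p[:,2]-np.c_[p[:,:2],np.ones(len(p))]@n;p=p[abs(r)<4]
print("w",len(p),np.degrees(np.arctan(n[:2])),n[0]*535-n[1]*315+n[2],cv2.minEnclosingCircle(p[:,:2].astype(np.float32)))
E
```

```text
t 5.33 p [ 501.3 -317.    59.9] x [ 0.998  0.07  -0.006] z [-0.006  0.002 -1.   ] F [ 0.9 -0.8 -0.7] w 11.6 gf 30.0
914 [0.11946447 0.1713825 ] 54.73448076037313 [ 548.71090687 -302.43527846   54.80065227]
w 25960 [ 0.53052539 -0.02794736] 56.20012411711806 ((537.73095703125, -316.0082702636719), 55.80662536621094)
```

View pics/s2.png

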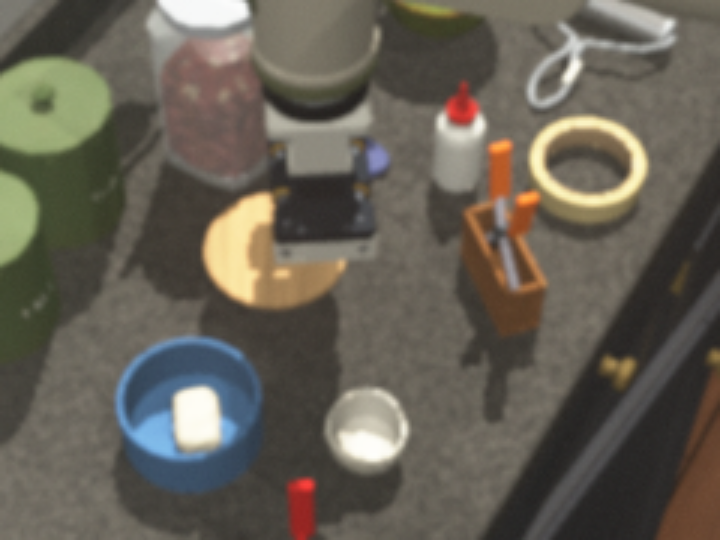

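The lid is off, held level, and the clay piece shows in the tub at crop (197,418). The lid's underside is about 43 mm up, so I lower it.

Emit:
carry_out:
  increments:
    - [[1,0,0,0.015,0,0,0],[1,0,0,0.03,0,0,0],[1,0,0,0.037,0,0,0],[1,0,0,0.041,0,0,0],[1,0,0,0.041,0,0,0]]

```text
clock: 5.85
ee_pos: [502.3, -317.6, 20.2]
tool_rot: [-0.0, 0.999, 0.035, -0.001]
wrist_force: [-0.1, -0.3, -0.9]
gripper_width: 11.5
gripper_force: 30.0
```

Emit:
carry_out:
  increments:
    - [[1,0,0,0.001,0,0,0],[1,0,0,0.002,0,0,0],[1,0,0,0.002,0,0,0],[1,0,0,0.002,0,0,0]]

```text
clock: 6.18
ee_pos: [502.6, -318.0, 18.7]
tool_rot: [0.0, 0.999, 0.035, -0.001]
wrist_force: [0.9, 0.1, -0.8]
gripper_width: 11.6
gripper_force: 30.0
```

```bash
python3 - <<'E'
from h import *
st();d=cam("wrist");P=pts(d);z=P[...,2];c=(537,-315)
m=(z>3)&(z<30)&(np.hypot(P[...,0]-c[0],P[...,1]-c[1])<70);p=P[m]
for _ in range(4):
    n=np.linalg.lstsq(np.c_[p[:,:2],np.ones(len(p))],p[:,2],rcond=None)[0];r=p[:,2]-np.c_[p[:,:2],np.ones(len(p))]@n;p=p[abs(r)<4]
print("w",len(p),np.degrees(np.arctan(n[:2])),n[0]*535-n[1]*315+n[2])
E
```

```text
t 6.18 p [ 502.6 -318.    18.7] x [ 0.998  0.07  -0.001] z [-0.001 -0.001 -1.   ] F [ 0.9  0.1 -0.8] w 11.6 gf 30.0
w 25968 [ 0.63555623 -0.08279939] 13.499474108450583
```

Emit:
carry_out:
  increments:
    - [[1,0,0,0.001,0,0,0],[1,0,0,0.002,0,0,0],[1,0,0,0.002,0,0,0]]

```text
clock: 6.48
ee_pos: [502.9, -318.0, 18.4]
tool_rot: [0.0, 0.999, 0.035, -0.001]
wrist_force: [-5.7, 5.2, 14.2]
gripper_width: 11.8
gripper_force: 30.0
```

Emit:
carry_out:
  increments:
    - [[0,0,0,0,0,0,0],[0,0,0,0,0,0,0],[0,0,0,0,0,0,0],[0,0,0,0,0,0,0],[0,0,0,0,0,0,0]]

```text
clock: 6.9
ee_pos: [502.2, -317.7, 15.9]
tool_rot: [-0.0, 0.999, 0.035, -0.001]
wrist_force: [1.4, -0.0, 0.4]
gripper_width: 40.9
gripper_force: 0.0
```

Emit:
carry_out:
  increments:
    - [[0,0,0,-0.02,0,0,0],[0,0,0,-0.05,0,0,0],[0,0,0,-0.09,0,0,0],[0,0,0,-0.13,0,0,0],[0,0,0,-0.17,0,0,0]]

```text
clock: 7.32
ee_pos: [502.1, -317.4, 187.4]
tool_rot: [-0.0, 0.999, 0.035, -0.001]
wrist_force: [1.4, -0.3, -0.1]
gripper_width: 46.7
gripper_force: 0.0
```

```bash
python3 - <<'E'
from h import *
st();d=cam("wrist");P=pts(d);z=P[...,2];c=(537,-315);img=d["img"];hsv=cv2.cvtColor(img,cv2.COLOR_BGR2HSV)
m=(z>6)&(z<30)&(np.hypot(P[...,0]-c[0],P[...,1]-c[1])<70);p=P[m]
for _ in range(4):
    n=np.linalg.lstsq(np.c_[p[:,:2],np.ones(len(p))],p[:,2],rcond=None)[0];r=p[:,2]-np.c_[p[:,:2],np.ones(len(p))]@n;p=p[abs(r)<4]
print("w",len(p),np.degrees(np.arctan(n[:2])),n[0]*535-n[1]*315+n[2],cv2.minEnclosingCircle(p[:,:2].astype(np.float32)))
k=(abs(P[...,0]-650)<150)&(abs(z)<4)&(d["range_z"]>0);q=P[k];q=q[(np.hypot(q[:,0]-537,q[:,1]+315)>75)&(np.hypot(q[:,0]-537,q[:,1]+315)<110)];print("counter",np.median(q[:,2]),np.linalg.lstsq(np.c_[q[:,:2],np.ones(len(q))],q[:,2],rcond=None)[0])
go((359,-314,200),20)
# tub / clay with side view
d=cam("side");P=pts(d);z=P[...,2];img=d["img"];hsv=cv2.cvtColor(img,cv2.COLOR_BGR2HSV)
t=np.hypot(P[...,0]-597,P[...,1]+179)
rim=(abs(z-50)<4)&(t<70);p=P[rim];print("rim",len(p),cv2.minEnclosingCircle(p[:,:2].astype(np.float32)))
cl=(t<46)&(hsv[...,1]<90)&(hsv[...,2]>120)&(z<40);p=P[cl];print("clay",len(p),p.mean(0),np.percentile(p,[2,98],axis=0))
tp=p[p[:,2]>np.percentile(p[:,2],95)-5];print(cv2.minAreaRect(tp[:,:2].astype(np.float32)),tp.mean(0))
E
```

```text
t 7.32 p [ 502.1 -317.4  187.4] x [ 0.998  0.07  -0.003] z [-0.003  0.    -1.   ] F [ 1.4 -0.3 -0.1] w 46.7 gf 0.0
w 7750 [ 0.0020942  -0.07440791] 12.880118093047814 ((537.5578002929688, -316.9229431152344), 56.00788116455078)
counter 0.9738772041335437 [ 0.00072267 -0.00148964  0.07496906]
shift [-0.146  -0.0163 -0.0032] turn [ 0.0089 -0.006  -0.2792]
rim 292 ((596.9524536132812, -176.59994506835938), 54.798824310302734)
clay 360 [ 592.2113805  -177.90531434   20.09871406] [[ 573.92345795 -215.13423734    3.80587359]
 [ 612.58450107 -154.51755108   28.63547753]]
((592.28759765625, -177.7973175048828), (31.319618225097656, 49.450016021728516), 3.5403077602386475) [ 593.47729886 -178.21666725   25.45918622]
```

The lid lies flat with its top at 12.9 mm and 0° tilt, centred at (537.5, -317). I take a near look at the clay piece before fetching the tongs.

Emit:
carry_out:
  increments:
    - [[-1,0.008,-0.03,-0.005,0,0,0],[-1,0.016,-0.07,-0.02,0,0,0],[-1,0.025,-0.11,-0.03,0,0,0],[-1,0.03,-0.14,-0.04,0,0,0],[-1,0.03,-0.14,-0.04,0,0,0]]

```text
clock: 7.83
ee_pos: [524.5, -171.1, 228.3]
tool_rot: [-0.0, 0.999, 0.037, 0.001]
wrist_force: [-0.9, -0.7, 0.4]
gripper_width: 75.3
gripper_force: 0.0
```

Emit:
carry_out:
  increments:
    - [[-1,0,0,0,0,0,0],[-1,0,0,0,0,0,0],[-1,0,0,0,0,0,0]]

```text
clock: 8.08
ee_pos: [522.4, -176.8, 225.1]
tool_rot: [-0.0, 0.999, 0.034, -0.002]
wrist_force: [0.3, 0.2, 0.2]
gripper_width: 91.9
gripper_force: 0.0
```

```bash
python3 - <<'E'
from h import *
st();d=cam("wrist");P=pts(d);z=P[...,2];img=d["img"];hsv=cv2.cvtColor(img,cv2.COLOR_BGR2HSV)
t=np.hypot(P[...,0]-597,P[...,1]+179)
rim=(abs(z-51)<3)&(t<70);p=P[rim];print("rim",len(p),cv2.minEnclosingCircle(p[:,:2].astype(np.float32)))
cl=((t<47)&(hsv[...,1]<110)&(hsv[...,2]>100)&(z<40)&(z>12)).astype(np.uint8)
n,l,s,c=cv2.connectedComponentsWithStats(cl);i=1+s[1:,4].argmax();p=P[l==i];print("clay",len(p),s[i],np.percentile(p,[1,50,99],axis=0).round(1).tolist())
print(cv2.minAreaRect(p[:,:2].astype(np.float32)),cv2.PCACompute2(p[:,:2].astype(np.float32),None))
cv2.imwrite("pics/w2.png",img)
go((359,-314,210),20)
E
```

```text
t 8.08 p [ 522.4 -176.8  225.1] x [ 0.998  0.069 -0.003] z [-0.003  0.    -1.   ] F [0.3 0.2 0.2] w 91.9 gf 0.0
rim 1207 ((596.0380859375, -180.1298065185547), 53.016761779785156)
clay 1229 [ 271  117   44   31 1229] [[575.8, -206.3, 16.4], [593.0, -181.6, 24.1], [609.8, -157.5, 27.2]]
((593.0704956054688, -181.6873779296875), (34.02098083496094, 50.645355224609375), 5.926090240478516) (array([[ 592.95013, -181.56662]], dtype=float32), array([[-0.12456481,  0.99221146],
       [ 0.99221146,  0.12456481]], dtype=float32), array([[196.18906],
       [ 87.24516]], dtype=float32))
shift [-0.1723  0.1256  0.0156] turn [-0.0009  0.0033 -0.2806]
```

View pics/w2.png

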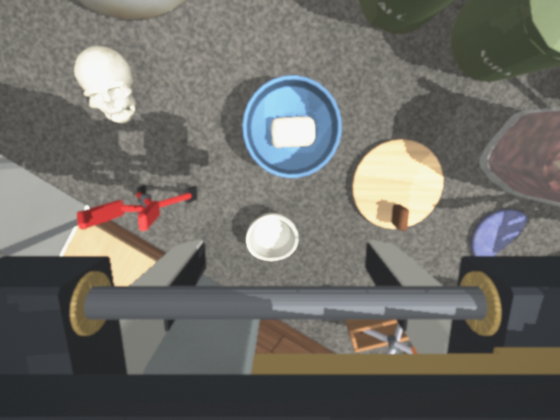

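The wrist view shows the clay piece at (293,131) in the tub with its long axis left-right in the picture, which is along world y. Its centre is (593, -181.6) and its x axis is 7° off world x. The tongs are just visible at (390,340), so I go to a spot where the camera sees them.

Emit:
carry_out:
  increments:
    - [[-1,-0.02,0.01,0,0,0,-0.05],[-1,-0.05,0.03,0,0,0,-0.1],[-1,-0.083,0.05,0,0,0,-0.16],[-1,-0.115,0.067,0,0,0,-0.22],[-1,-0.147,0.087,0,0,0,-0.28]]

```text
clock: 8.55
ee_pos: [380.3, -274.1, 225.6]
tool_rot: [-0.0, 0.985, 0.175, -0.001]
wrist_force: [-0.0, 0.1, -0.4]
gripper_width: 92.6
gripper_force: 0.0
```

```bash
python3 -c "
from h import *
st();go((285,-340,225),20);print(robot.sense()['joint_positions'])"
```

```text
t 8.55 p [ 380.3 -274.1  225.6] x [ 0.939  0.345 -0.003] z [-0.003  0.001 -1.   ] F [-0.   0.1 -0.4] w 92.6 gf 0.0
shift [-0.1121  0.029   0.0009] turn [-0.0015  0.0025  0.0027]
[-7.32778365e-01 -2.32033189e-01  1.82564394e+00 -1.54659296e-03
  1.55045179e+00  4.86325596e-01]
```

Emit:
carry_out:
  increments:
    - [[-1,-0.03,0.007,0,0,0,0],[-1,-0.07,0.018,0,0,0,0],[-1,-0.1,0.026,0,0,0,0],[-1,-0.112,0.029,0,0,0,0],[-1,-0.112,0.029,0,0,0,0]]

```text
clock: 8.97
ee_pos: [284.0, -340.8, 226.1]
tool_rot: [-0.0, 0.985, 0.171, -0.002]
wrist_force: [0.3, 0.1, 0.4]
gripper_width: 92.9
gripper_force: 0.0
```

Emit:
carry_out:
  increments:
    - [[-1,0,0,0,0,0,0],[-1,0,0,0,0,0,0]]

```text
clock: 9.13
ee_pos: [287.1, -338.7, 226.2]
tool_rot: [-0.0, 0.985, 0.173, -0.001]
wrist_force: [0.2, -0.7, -1.0]
gripper_width: 93.1
gripper_force: 0.0
```

```bash
python3 - <<'E'
from h import *
st();d=cam("wrist");P=pts(d);z=P[...,2];img=d["img"];hsv=cv2.cvtColor(img,cv2.COLOR_BGR2HSV);cv2.imwrite("pics/w3.png",img)
H,S=hsv[...,0],hsv[...,1];near=np.hypot(P[...,0]-358,P[...,1]+315)<70
o=near&(S>150)&(H<20)&(z>95)&(z<160)
n,l,s,c=cv2.connectedComponentsWithStats(o.astype(np.uint8))
for i in range(1,n):
    if s[i,4]<40: continue
    p=P[l==i];t=p[p[:,2]>143];print(s[i],p.mean(0).round(1),"top",len(t),t.mean(0).round(1),cv2.minAreaRect(t[:,:2].astype(np.float32)) if len(t)>5 else "")
h=near&(abs(z-56)<4)&(S>80)&(H<20);p=P[h];print("holder",len(p),cv2.minAreaRect(p[:,:2].astype(np.float32)))
E
```

```text
t 9.13 p [ 287.1 -338.7  226.2] x [ 0.94   0.342 -0.002] z [-0.002  0.001 -1.   ] F [ 0.2 -0.7 -1. ] w 93.1 gf 0.0
[251 114  21  21 393] [ 350.9 -295.1  134.5] top 182 [ 349.8 -291.8  145.8] ((349.6789855957031, -291.8233642578125), (14.978723526000977, 6.351269245147705), 18.62914276123047)
[305 114  21  21 277] [ 365.2 -335.3  128.8] top 57 [ 365.3 -338.8  145.3] ((365.92083740234375, -338.73724365234375), (15.765504837036133, 5.658346176147461), 37.16669464111328)
holder 939 ((358.3159484863281, -316.40936279296875), (32.643646240234375, 89.76095581054688), 19.899656295776367)
```

View pics/w3.png

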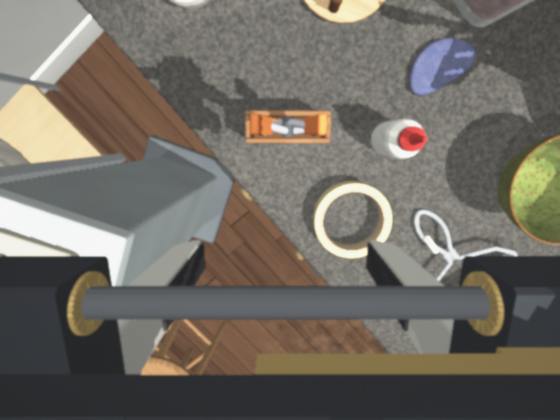

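The wrist view shows the orange handles at (260,125) and (323,125) in the holder. The centre is (358, -316) at 20° yaw, and the bottle is at (402,139), clear of the fingers. I approach.

```bash
python3 -c "
from h import *
st();go((358,-316,108),19.7)"
```

```text
t 9.18 p [ 287.4 -338.4  226.3] x [ 0.939  0.343 -0.002] z [-0.002  0.    -1.   ] F [ 0.7  1.2 -0.7] w 92.9 gf 0.0
shift [0.0742 0.0033 0.1182] turn [-0.0012  0.0018  0.006 ]
```

Emit:
carry_out:
  increments:
    - [[-1,0.03,0.001,0.01,0,0,0],[-1,0.06,0.003,0.02,0,0,0.006],[-1,0.074,0.003,0.03,0,0.002,0.006],[-1,0.074,0.003,0.04,0,0.002,0.006],[-1,0.074,0.003,0.05,0,0.002,0.006]]

```text
clock: 9.6
ee_pos: [358.4, -315.1, 175.5]
tool_rot: [-0.001, 0.985, 0.173, -0.0]
wrist_force: [0.5, 0.7, 0.3]
gripper_width: 93.2
gripper_force: 0.0
```

Emit:
carry_out:
  increments:
    - [[-1,0,0,0.02,0,0,0],[-1,0,0,0.04,0,0,0],[-1,0,0,0.06,0,0,0],[-1,0,0,0.068,0,0,0],[-1,0,0,0.068,0,0,0]]

```text
clock: 10.02
ee_pos: [355.7, -314.8, 105.8]
tool_rot: [-0.002, 0.985, 0.171, -0.001]
wrist_force: [0.3, 1.1, 1.1]
gripper_width: 93.5
gripper_force: 0.0
```

Emit:
carry_out:
  increments:
    - [[-0.1,0,0,0,0,0,0],[0,0,0,0,0,0,0],[0,0,0,0,0,0,0],[0,0,0,0,0,0,0],[0,0,0,0,0,0,0]]

```text
clock: 10.43
ee_pos: [357.9, -316.6, 109.4]
tool_rot: [0.0, 0.985, 0.171, 0.0]
wrist_force: [-0.4, -0.7, 0.1]
gripper_width: 64.4
gripper_force: 0.0
```

Emit:
carry_out:
  increments:
    - [[0,0,0,0,0,0,0],[0,0,0,0,0,0,0],[0,0,0,0,0,0,0],[0,0,0,0,0,0,0]]

```text
clock: 10.77
ee_pos: [360.0, -318.8, 112.9]
tool_rot: [0.003, 0.985, 0.171, 0.002]
wrist_force: [0.8, 0.6, 23.0]
gripper_width: 47.6
gripper_force: 19.9
```

```bash
python3 -c "
from h import *
st();go((358,-316,108),19.7)"
```

```text
t 10.77 p [ 360.  -318.8  112.9] x [0.941 0.337 0.003] z [ 0.006 -0.006 -1.   ] F [ 0.8  0.6 23. ] w 47.6 gf 19.9
shift [-0.001  -0.0033  0.0049] turn [ 0.0071 -0.0033  0.    ]
```

Emit:
carry_out:
  increments:
    - [[0,0,0,0,0,0,0],[0,0,0,0,0,0,0],[0,0,0,0,0,0,0]]

```text
clock: 11.02
ee_pos: [360.0, -318.8, 113.0]
tool_rot: [0.003, 0.985, 0.171, 0.002]
wrist_force: [-0.0, 0.3, 22.6]
gripper_width: 47.1
gripper_force: 19.9
```

```bash
python3 -c "
from h import *
st()"
```

```text
t 11.02 p [ 360.  -318.8  113. ] x [0.941 0.337 0.003] z [ 0.006 -0.006 -1.   ] F [-0.   0.3 22.6] w 47.1 gf 19.9
```

Emit:
carry_out:
  increments:
    - [[0,0,0,-0.003,0,0,0],[0,0,0,-0.006,0,0,0],[0,0,0,-0.01,0,0,0],[0,0,0,-0.01,0,0,0]]

```text
clock: 11.35
ee_pos: [357.5, -316.2, 118.9]
tool_rot: [-0.0, 0.985, 0.171, 0.0]
wrist_force: [0.1, -0.1, -1.1]
gripper_width: 46.3
gripper_force: 3.2
```

```bash
python3 - <<'E'
from h import *
st();d=cam("scene");cv2.imwrite("pics/c4.png",cv2.resize(d["img"][150:300,210:350],None,fx=4,fy=4,interpolation=cv2.INTER_CUBIC))
E
```

```text
t 11.35 p [ 357.5 -316.2  118.9] x [0.941 0.337 0.   ] z [ 0.  0. -1.] F [ 0.1 -0.1 -1.1] w 46.3 gf 3.2
```

View pics/c4.png

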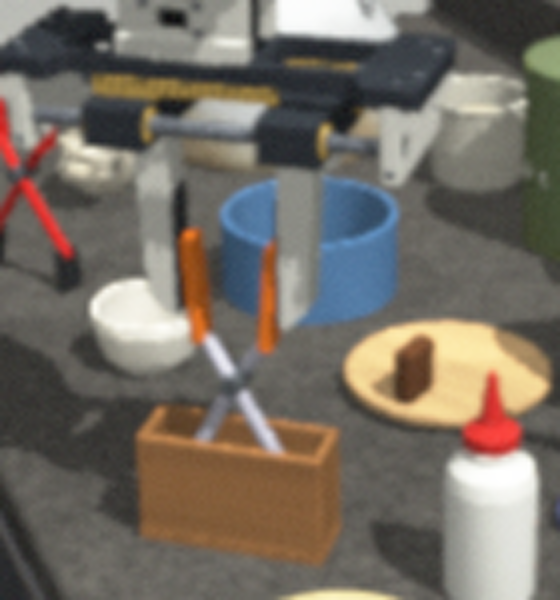

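The tongs are held between the fingers and rising: handles at crop (195,285) and (268,300), crossed arms clear above the holder, and the load is now just their weight. I lift them out.

Emit:
carry_out:
  increments:
    - [[0.05,0,0,-0.01,0,0,0],[0.05,0,0,-0.03,0,0,0],[0.05,0,0,-0.055,0,0,0],[0.05,0,0,-0.08,0,0,0],[0.05,0,0,-0.1,0,0,0]]

```text
clock: 11.82
ee_pos: [357.6, -316.2, 220.6]
tool_rot: [0.0, 0.985, 0.171, 0.0]
wrist_force: [0.7, -0.2, -1.0]
gripper_width: 44.5
gripper_force: 3.4
```

Emit:
carry_out:
  increments:
    - [[0.05,0,0,0,0,0,0],[0.05,0,0,0,0,0,0],[0.05,0,0,0,0,0,0],[0.05,0,0,0,0,0,0]]

```text
clock: 12.15
ee_pos: [356.8, -315.4, 216.6]
tool_rot: [-0.002, 0.985, 0.171, -0.001]
wrist_force: [-0.1, 0.3, -1.0]
gripper_width: 44.7
gripper_force: 3.4
```

```bash
python3 - <<'E'
from h import *
st();a=np.load("pics/side0.npz");P=a["P"]
for zt in (110,150,190):
    m=(P[...,2]>zt)&(P[...,2]<400)&(P[...,0]>500)&(P[...,0]<760)&(abs(P[...,1]+180)<110);print(zt,m.sum(),np.percentile(P[m],[3,97],axis=0).round(0).tolist() if m.sum() else "")
go((440,-268,222),45);go((593,-181.6,222),97)
E
```

```text
t 12.15 p [ 356.8 -315.4  216.6] x [ 0.941  0.337 -0.001] z [-0.002  0.003 -1.   ] F [-0.1  0.3 -1. ] w 44.7 gf 3.4
110 520 [[710.0, -288.0, 112.0], [758.0, -238.0, 138.0]]
150 0 
190 0 
shift [ 0.0943 -0.0166 -0.0055] turn [-3.500e-03  3.000e-04 -4.416e-01]
shift [ 0.2675 -0.0464 -0.0056] turn [-3.5000e-03 -1.3000e-03 -1.3492e+00]
```

Emit:
carry_out:
  increments:
    - [[0.05,0.012,-0.002,0,0,0,-0.06],[0.05,0.035,-0.006,0,0,0,-0.16],[0.05,0.06,-0.01,0,0,0,-0.26],[0.05,0.085,-0.015,0,0,0,-0.36],[0.05,0.11,-0.019,0,0,0,-0.46]]

```text
clock: 12.57
ee_pos: [454.7, -260.0, 216.6]
tool_rot: [-0.002, 0.919, 0.393, -0.001]
wrist_force: [-0.1, -0.4, -1.6]
gripper_width: 44.0
gripper_force: 3.4
```

```bash
python3 -c "
from h import *
st();go((593,-181.6,222),97)"
```

```text
t 12.57 p [ 454.7 -260.   216.6] x [ 0.691  0.723 -0.   ] z [-0.002  0.002 -1.   ] F [-0.1 -0.4 -1.6] w 44.0 gf 3.4
shift [ 0.1522  0.0458 -0.0056] turn [-0.0032 -0.0014 -0.8847]
```

Emit:
carry_out:
  increments:
    - [[0.05,0.035,0.01,0,0,0,-0.1],[0.05,0.07,0.021,0,0,0,-0.2],[0.05,0.105,0.032,0,0,0,-0.3],[0.05,0.135,0.041,0,0,0,-0.4],[0.05,0.15,0.045,-0.004,0,0,-0.5]]

```text
clock: 12.98
ee_pos: [592.4, -181.4, 219.1]
tool_rot: [-0.002, 0.793, 0.609, -0.001]
wrist_force: [0.2, -0.4, -1.4]
gripper_width: 44.6
gripper_force: 3.4
```

Emit:
carry_out:
  increments:
    - [[0.05,0,0,0,0,0,-0.1],[0.05,0,0,0,0,0,-0.2],[0.05,0,0,0,0,0,-0.3],[0.05,0,0,0,0,0,-0.36],[0.05,0,0,0,0,0,-0.385]]

```text
clock: 13.4
ee_pos: [590.3, -183.9, 220.2]
tool_rot: [-0.002, 0.663, 0.749, -0.0]
wrist_force: [-0.4, 0.1, -1.4]
gripper_width: 44.2
gripper_force: 3.4
```

Emit:
carry_out:
  increments:
    - [[0.05,0,0,0,0,0,0],[0.05,0,0,0,0,0,0],[0.05,0,0,0,0,0,0],[0.05,0,0,0,0,0,0]]

```text
clock: 13.73
ee_pos: [590.9, -184.4, 221.9]
tool_rot: [-0.001, 0.664, 0.747, 0.0]
wrist_force: [0.2, 0.2, -1.7]
gripper_width: 44.5
gripper_force: 3.4
```

```bash
python3 - <<'E'
from h import *
st()
d=cam("side");P=pts(d);z=P[...,2];img=d["img"];hsv=cv2.cvtColor(img,cv2.COLOR_BGR2HSV);H,S=hsv[...,0],hsv[...,1]
near=(abs(P[...,0]-593)<60)&(abs(P[...,1]+181)<40)&(z>80)&(z<280)
for n,m in dict(orange=near&(H<20)&(S>150),all=near&(z<225)).items():
    p=P[m];print(n,len(p),np.percentile(p,[2,50,98],axis=0).round(1).tolist() if len(p) else "")
p=P[near&(z<235)]
for a in range(90,240,10):
    q=p[(p[:,2]>=a)&(p[:,2]<a+10)]
    if len(q): print(a,len(q),q[:,0].min().round(1),q[:,0].max().round(1),q[:,1].mean().round(1))
v,u=np.where(near);cv2.imwrite("pics/s5.png",cv2.resize(img[v.min()-30:v.max()+60,u.min()-40:u.max()+40],None,fx=4,fy=4,interpolation=cv2.INTER_CUBIC))
go((593,-181.6,115),97)
E
```

```text
t 13.73 p [ 590.9 -184.4  221.9] x [-0.117  0.993  0.001] z [-0.001  0.001 -1.   ] F [ 0.2  0.2 -1.7] w 44.5 gf 3.4
orange 174 [[569.0, -189.4, 211.0], [604.1, -177.2, 243.9], [612.4, -171.7, 260.7]]
all 292 [[564.3, -190.9, 120.8], [591.4, -179.8, 177.9], [616.5, -172.1, 223.7]]
110 5 564.8 616.0 -177.5
120 16 563.9 616.0 -178.0
130 27 565.0 619.0 -180.6
140 26 564.9 617.0 -180.7
150 27 568.6 613.5 -181.8
160 24 574.1 608.6 -181.6
170 25 579.0 601.6 -181.2
180 14 584.0 595.5 -176.2
190 48 583.2 598.5 -181.0
200 31 576.2 607.2 -180.5
210 26 571.5 608.8 -177.4
220 50 559.3 622.3 -176.1
230 36 555.2 625.9 -174.7
shift [0.0024 0.0024 0.1071] turn [-0.0005 -0.0008 -0.0048]
```

View pics/s5.png

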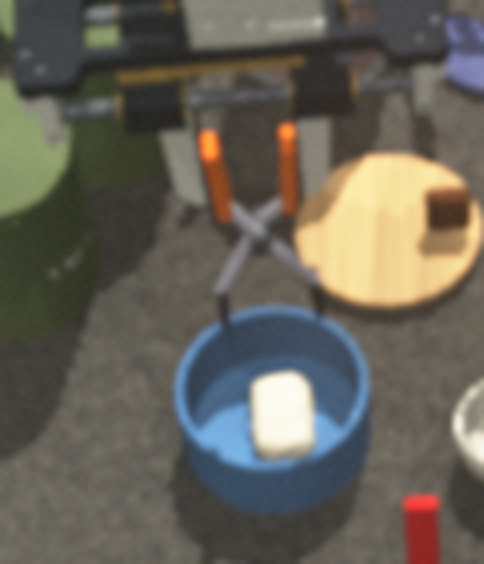

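The tongs hang upright over the tub with the jaws at crop (222,305) and (320,305) and the clay piece at (282,412). The two cameras agree that a shift of about 2.5 mm in x and y is needed, so I correct that and descend.

Emit:
carry_out:
  increments:
    - [[0,0.003,0.003,0.01,0,0,0],[0,0.003,0.003,0.03,0,0,0],[0,0.003,0.003,0.05,0,0,0],[0,0.003,0.003,0.065,0,0,0],[0,0.003,0.003,0.07,0,0,0]]

```text
clock: 14.2
ee_pos: [592.0, -180.0, 148.3]
tool_rot: [-0.003, 0.664, 0.748, -0.001]
wrist_force: [-0.7, 1.1, -0.7]
gripper_width: 46.7
gripper_force: 3.2
```

Emit:
carry_out:
  increments:
    - [[0,0,0,0,0,0,0],[0,0,0,0,0,0,0],[0,0,0,0,0,0,0]]

```text
clock: 14.45
ee_pos: [594.6, -181.3, 153.9]
tool_rot: [0.001, 0.664, 0.748, 0.001]
wrist_force: [-0.1, -0.5, -0.8]
gripper_width: 46.9
gripper_force: 3.2
```

```bash
python3 - <<'E'
from h import *
st()
go((593.3,-181.6,116),97)
d=cam("side");P=pts(d);z=P[...,2];img=d["img"]
near=(abs(P[...,0]-593)<48)&(abs(P[...,1]+181)<14)&(z>52)&(z<150)
p=P[near]
for a in range(50,140,10):
    q=p[(p[:,2]>=a)&(p[:,2]<a+10)]
    if len(q): print(a,len(q),q[:,0].min().round(1),q[:,0].max().round(1),q[:,1].mean().round(1))
E
```

```text
t 14.45 p [ 594.6 -181.3  153.9] x [-0.118  0.993 -0.   ] z [ 0.002 -0.    -1.   ] F [-0.1 -0.5 -0.8] w 46.9 gf 3.2
shift [-0.0001 -0.0014  0.0379] turn [ 0.0018  0.0004 -0.0042]
50 11 545.8 619.9 -177.3
60 20 567.1 621.8 -176.0
70 35 567.2 622.8 -178.2
80 25 570.9 617.9 -179.0
90 20 574.5 612.7 -179.5
100 24 580.0 609.8 -178.3
110 12 585.5 595.1 -174.2
120 44 588.7 601.0 -178.2
130 32 581.4 606.5 -178.6
```

Emit:
carry_out:
  increments:
    - [[0,0,-0.001,0.008,0,0,0],[0,0,-0.001,0.018,0,0,0],[0,0,-0.001,0.027,0,0,0],[0,0,-0.001,0.033,0,0,0],[0,0,-0.001,0.036,0,0,0]]

```text
clock: 14.92
ee_pos: [591.6, -180.8, 114.2]
tool_rot: [-0.002, 0.664, 0.748, -0.0]
wrist_force: [0.7, -0.8, -1.0]
gripper_width: 46.5
gripper_force: 3.2
```

Emit:
carry_out:
  increments:
    - [[0,0,0,0,0,0,0],[0,0,0,0,0,0,0],[0,0,0,0,0,0,0],[0,0,0,0,0,0,0],[0,0,0,0,0,0,0]]

```text
clock: 15.33
ee_pos: [593.2, -181.3, 117.1]
tool_rot: [0.0, 0.664, 0.748, 0.0]
wrist_force: [-0.4, 0.9, -0.6]
gripper_width: 46.6
gripper_force: 3.2
```

```bash
python3 - <<'E'
from h import *
st()
d=cam("side");cv2.imwrite("pics/s6.png",cv2.resize(d["img"][170:270,170:280],None,fx=5,fy=5,interpolation=cv2.INTER_CUBIC));st()
E
```

```text
t 15.33 p [ 593.2 -181.3  117.1] x [-0.118  0.993  0.   ] z [ 0.001  0.    -1.   ] F [-0.4  0.9 -0.6] w 46.6 gf 3.2
t 15.38 p [ 593.1 -181.3  117. ] x [-0.118  0.993  0.   ] z [ 0.001  0.    -1.   ] F [ 0.2 -0.2 -0.6] w 46.8 gf 3.2
```

View pics/s6.png

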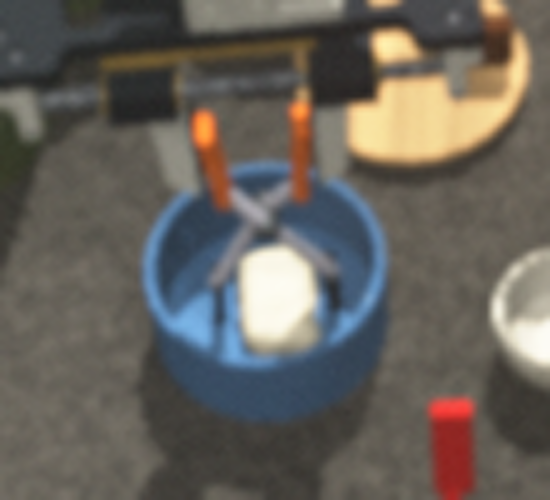

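The jaws straddle the clay piece evenly: jaws at (220,320) and (335,290), piece between 242 and 318. I squeeze gradually.

Emit:
carry_out:
  increments:
    - [[0.08,0,0,0,0,0,0],[0.15,0,0,0,0,0,0],[0.2,0,0,0,0,0,0],[0.25,0,0,0,0,0,0],[0.3,0,0,0,0,0,0]]

```text
clock: 15.8
ee_pos: [593.0, -181.3, 117.0]
tool_rot: [0.0, 0.664, 0.748, 0.0]
wrist_force: [-1.0, -0.0, -0.1]
gripper_width: 34.3
gripper_force: 24.0
```

Emit:
carry_out:
  increments:
    - [[0.4,0,0,0,0,0,0],[0.5,0,0,0,0,0,0],[0.5,0,0,0,0,0,0],[0.5,0,0,0,0,0,0]]

```text
clock: 16.13
ee_pos: [593.0, -181.3, 117.0]
tool_rot: [0.0, 0.664, 0.748, 0.0]
wrist_force: [-1.2, -1.3, 4.0]
gripper_width: 34.0
gripper_force: 30.0
```

```bash
python3 -c "
from h import *
st()"
```

```text
t 16.13 p [ 593.  -181.3  117. ] x [-0.118  0.993  0.   ] z [ 0.001  0.    -1.   ] F [-1.2 -1.3  4. ] w 34.0 gf 30.0
```

Stopped on the piece at 34 mm and 30 N. I lift.

Emit:
carry_out:
  increments:
    - [[0.5,0,0,-0.003,0,0,0],[0.5,0,0,-0.01,0,0,0],[0.5,0,0,-0.02,0,0,0],[0.5,0,0,-0.032,0,0,0],[0.5,0,0,-0.045,0,0,0]]

```text
clock: 16.55
ee_pos: [592.7, -181.1, 162.5]
tool_rot: [-0.0, 0.664, 0.748, 0.0]
wrist_force: [0.3, -0.3, -1.3]
gripper_width: 34.0
gripper_force: 30.0
```

Emit:
carry_out:
  increments:
    - [[0.5,0,0,-0.014,0,0,0],[0.5,0,0,-0.03,0,0,0],[0.5,0,0,-0.046,0,0,0],[0.5,0,0,-0.062,0,0,0],[0.5,0,0,-0.075,0,0,0]]

```text
clock: 16.97
ee_pos: [593.4, -181.4, 239.6]
tool_rot: [0.001, 0.664, 0.748, 0.001]
wrist_force: [-0.1, 0.8, -1.3]
gripper_width: 33.6
gripper_force: 30.0
```

Emit:
carry_out:
  increments:
    - [[0.5,0,0,-0.008,0,0,0],[0.5,0,0,-0.016,0,0,0],[0.5,0,0,-0.022,0,0,0],[0.5,0,0,-0.025,0,0,0],[0.5,0,0,-0.025,0,0,0]]

```text
clock: 17.38
ee_pos: [593.0, -181.3, 261.9]
tool_rot: [-0.0, 0.664, 0.748, 0.0]
wrist_force: [0.6, -0.3, -1.9]
gripper_width: 34.0
gripper_force: 30.0
```

Emit:
carry_out:
  increments:
    - [[0.5,0,0,0,0,0,0],[0.5,0,0,0,0,0,0],[0.5,0,0,0,0,0,0],[0.5,0,0,0,0,0,0],[0.5,0,0,0,0,0,0]]

```text
clock: 17.8
ee_pos: [592.6, -181.2, 261.0]
tool_rot: [-0.001, 0.664, 0.748, 0.0]
wrist_force: [-0.0, 0.1, -1.8]
gripper_width: 34.2
gripper_force: 30.0
```

Emit:
carry_out:
  increments:
    - [[0.5,0,0,0,0,0,0],[0.5,0,0,0,0,0,0],[0.5,0,0,0,0,0,0],[0.5,0,0,0,0,0,0],[0.5,0,0,0,0,0,0]]

```text
clock: 18.22
ee_pos: [592.8, -181.3, 261.5]
tool_rot: [-0.0, 0.664, 0.748, 0.0]
wrist_force: [0.2, 0.3, -1.8]
gripper_width: 33.9
gripper_force: 30.0
```

```bash
python3 - <<'E'
from h import *
st();d=cam("side");P=pts(d);z=P[...,2];img=d["img"];hsv=cv2.cvtColor(img,cv2.COLOR_BGR2HSV);H,S,V=[hsv[...,i] for i in range(3)]
n=(abs(P[...,0]-593)<30)&(abs(P[...,1]+181)<45)&(S<90)&(V>120)&(z>80)&(z<190);p=P[n];print("clay",n.sum(),np.percentile(p,[2,50,98],axis=0).round(1).tolist())
t=np.hypot(P[...,0]-597,P[...,1]+179);print("in tub",((t<44)&(z>10)&(z<40)&(S<90)&(V>140)).sum())
m=(np.hypot(P[...,0]-537,P[...,1]+315)<60)&(z>8)&(z<18);print("lid",m.sum(),np.median(P[m][:,2]))
st()
E
```

```text
t 18.22 p [ 592.8 -181.3  261.5] x [-0.118  0.993  0.001] z [-0.     0.001 -1.   ] F [ 0.2  0.3 -1.8] w 33.9 gf 30.0
clay 365 [[574.6, -198.7, 156.9], [592.5, -173.6, 168.6], [610.5, -154.3, 185.5]]
in tub 0
lid 1234 13.098859154357115
t 18.27 p [ 592.8 -181.2  261.5] x [-0.118  0.993  0.001] z [-0.     0.001 -1.   ] F [-0.1 -0.3 -1.4] w 34.1 gf 30.0
```

```bash
python3 -c "
from bench import robot
print(robot.sign_off())"
```

```text
the job is handed in; nothing more can be done
None
```

The job is handed in (no verdict came back): the lid lies flat on the counter about 15 cm from the tub, and the clay piece hangs still in the squeezed tongs about 15 cm up.

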